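# Slide the specimen carrier up to the centrifuge

### The job

Push the tall grey specimen carrier along the bench up to the centrifuge for unloading: it must end with its side flat against the centrifuge's side wall, about midway between the stack of two tube racks and the pipette tip box that stand there. It is heavy and tips easily when pushed high, so push it low on its body with the fingertips and keep it standing on its feet all the way: do not lift it, tilt it, or push on its lid or handle. Leave everything else on the bench where it stands, and finish clear of the carrier.

Things in the scene. Friction and masses are not known exactly. Their poses are not given: they have to be found in the camera images.
- carrier: Specimen carrier: upright grey box with lid and handle, about 1.7 kg, 150 mm (x) by 110 mm (y), 240 mm high. Origin: centre of its underside; z up. Its +y face goes against the centrifuge. Flat walls from 8 to 196 mm height, on four 8 mm feet. Slides if pushed below 50 mm height, may tip above 75 mm. Starts about 0.2 to 0.28 m right (-y) of its place, up to 50 mm off in x, turned up to 0.2 rad.
- carrier_side (a point): Point on the carrier's +y face (the one that goes against the centrifuge), in the middle of its 150 mm width, 60 mm above the bench.
- carrier_lid: White lid of the carrier, 152 x 112 mm, fixed on it, from 196 to 240 mm height, with a black handle arch along x up to 286 mm. Origin at the centre of its underside, axes as the carrier's. Steel latches at the middle of its two short ends stand out 9 mm, at 177 to 218 mm height.
- berth (a point): Point on the bench at the foot of the centrifuge's right (-y) side wall, midway between rack stack and tip box: the middle of the carrier's face goes here. Axes as the world's: y into the wall, x along it. The wall is flat, upright, 360 mm long (180 mm to either side of this point), 160 mm high. The centrifuge is a fixed white machine with a round grey lid. The place is 210 mm wide along x.
- rack_low: Lower of two stacked blue tube racks, 80 mm (x) x 160 mm (y) x 84 mm high including the tube caps, loose. Origin at the centre of its underside. Stands against the far (+x) end of the carrier's place, from about 10 to 175 mm before the centrifuge's side wall.
- rack_top: Upper tube rack, same size, standing loose on the tube caps of the lower one. Origin at the centre of its underside, 84 mm above the bench.
- tip_box: Pipette tip box, 88 mm (x) x 125 mm (y) x 86 mm high, grey base and clear lid, loose. Origin at the centre of its underside. Stands at the near (-x) end of the carrier's place, from about 20 to 155 mm before the centrifuge's side wall.
- mixer: Vortex mixer, white casing with a round rubber cup on top, 96 mm (x) x 120 mm (y) x 149 mm high, loose, at the back of the bench on the right. Origin at the centre of its underside.
- reagent: White reagent bottle, 72 mm diameter, 170 mm high, loose, at the back of the bench between the rack stack and the mixer. Origin at the centre of its underside.
- rack_side: Single blue tube rack, 100 x 165 x 84 mm, loose, near the robot on the right of the bench. Origin at the centre of its underside.
- jar: Amber jar, 60 mm diameter, 85 mm high, loose, near the robot, slightly right. Origin at the centre of its underside.
- glove_carton: Cardboard glove carton, 115 x 235 x 70 mm, loose, far out on the right. Origin at the centre of its underside.

How it is judged:
At the end, for the whole second after the job is handed in: The carrier stands still and upright (within 0.03 rad) on the bench, its side within 6 mm of the centrifuge's side wall and parallel to it within 0.06 rad, its centre within 25 mm of the middle of its place along the wall (y of carrier_side in the frame of berth above -0.006 m and x of carrier in the frame of berth between -0.025 and 0.025 m and angle between the y axis of carrier and the y axis of berth, either way round below 0.06 rad and angle between carrier's own z axis and vertical below 0.03 rad and height (world z) of carrier below 0.004 m and linear speed of carrier below 0.01 m/s); the robot touches nothing.
It fails at once if the carrier is tilted by more than 0.1 rad (angle between carrier's own z axis and vertical above 0.1 rad).
It fails at once if the carrier is lifted off the bench (its underside's centre rises more than 10 mm) (height (world z) of carrier above 0.01 m).
It fails at once if the carrier's lid or handle is pushed on with more than 3 N (contact force between carrier_lid and the fingers above 3 N or contact force between carrier_lid and the arm above 3 N).
It fails at once if another thing on the bench is moved by more than 12 mm (distance of any of rack_low, rack_top, mixer, tip_box, reagent, rack_side, jar, glove_carton from where it was at the start of the episode above 0.012 m).
It also fails if it takes over 45 s, if anything falls off the work surface, if the arm or the gripper's body presses on something with over 40 N, if the wrist force passes 120 N, or if a joint passes its speed limit or range.

### The arm

A 6-joint arm with a two-finger parallel gripper is mounted at the origin on the work surface. World frame = base frame: x ahead of the robot, y to its left, z up, the work surface at z = 0. Lengths are in m, angles in rad, forces in N, time in s.
With the tool pointing down it reaches from about 0.35 to 0.975 m from the base axis. Payload 4.9 kg.
Tool frame: the origin (TCP) lies at the very end of the fingers, on their centre line; the grasp point (between the pads) lies 19 mm behind it (grasp_offset is the distance from the TCP to the grasp point, in m); x points along the fingers, y is the direction in which the jaws open and shut, and the axes are right-handed (so a half turn about x gives the same grasp; the last joint's range is limited). The gripper opens to 85 mm and grips with 20 to 120 N. Pads are 22 mm wide; open, the fingers measure 114 mm over their backs; the gripper's body (76 mm by 85 mm) begins 54 mm behind the grasp point. The pads swing forward as they close: fully open they stand 13 mm farther back than shut.
Start: joints at [-1.312, 0.053, 1.613, -0, 1.476, -0.119], TCP at [0.231, -0.581, 0.231] pointing down, gripper open.
Joint ranges: [-3.01, 3.01], [-1.01, 2.22], [0.06, 2.58], [-1.02, 4.17], [0.09, 2.62], [-3.14, 3.14]. Speed limits (rad/s): [2.57, 2.57, 3.14, 3.14, 3.14, 3.14].

### API

Orientations are given as a rotation vector (axis times angle).
In Python, from station import get_obs, get_image, camera_model, finish_job, grasp_offset gives the robot as it stands.
- The arm moves only by the shell command python3 -m crank 'ROWS' [OPENING] [FORCE]. ROWS is JSON, a list that holds one entry, the list of rows, each a list of 4 numbers: the shift along the world's x, y, z in m, then the turn about the world's z in degrees. In form: [[[dx, dy, dz, turn], ...]]. A call has 1 to 5 rows; each row is the pose to reach, as a shift and turn from the pose commanded when the call began; what a row does not reach only later rows make up. A row lasts 1/12 s, in which the tool goes at most 41.7 mm and 7.16 degrees, less where a joint would pass 70% of its speed; a pose out of reach is approached as far as the arm can. A call with a gripper value outside its range is refused whole. OPENING is the opening, from 0 (shut) to 1 (fully open), set as the call begins (- or left out, the last holds). The fingers move at their own pace and stop on an object; FORCE is the grip in N (left out, the last holds). Time passes only in rows, so rows that repeat a pose let the fingers close. It gives the time, the measured TCP pose, the force and the opening at its end, in the units of the state.
- get_obs(): the state, without advancing time (a new reading comes with each control period).
- get_image(name): name is "side" or "top" or "wrist"; returns (picture, depth): 384x512x3 uint8, red, green, blue; 384x512 float32, m along the optical axis (not along the pixel's ray), 0 where there is no reading.
- camera_model(name): a dict with "fx", "fy", "cx", "cy" (pixels), "xyz" and "attitude" of the camera in the world. Camera axes: x right, y down, z forward; pixel columns grow to the right and rows downward; lengths in m; the calibration is good to about 2 mm. The wrist camera is an equidistant fisheye: a pixel r from the principal point sees the ray r / f radians off the axis. A picture is of the moment at which its call begins: read the wrist's pose just before it. camera_model takes no time and is no camera call; for the wrist camera it gives the pose at the moment of the call.
- finish_job(): hands the job in, once; it reports no verdict.
The state is a dict: "t": time; "q": joint angles; "dq": joint speeds; "effort": joint torques, N m; "tool_pos": TCP position; "tool_rot": TCP orientation; "contact_force": force on the tool from outside, world axes, zero at the start; "wrist_torque": the same for the moment, N m; "opening": finger opening in m.
Only numpy, scipy, OpenCV 4.12 (cv2) and the standard library are available. Lean on these libraries where they do the work, as an engineer would, in place of code of your own. Each camera call takes 0.05 s, during which the arm holds its last target.

## Working session

There is one attempt and no reset: what is moved stays moved. The work goes in short steps, Python scripts to look and compute and a shell command to move; the robot and the scene stay as the last step left them, time stands still between calls to the robot, and variables do not carry over. Pictures are saved under pics/ and viewed, and the job is handed in when it is done.

```bash
mkdir -p pics; ls
python3 - <<'E'
from station import *
import cv2
o=get_obs();print(o)
for n in("side","top","wrist"):
    m=camera_model(n);print(n,m)
    p,d=get_image(n);cv2.imwrite(f"pics/{n}0.png",p[:,:,::-1])
E
```

```text
pics
{'t': 0.0, 'q': array([-1.31199265e+00,  5.33510024e-02,  1.61429937e+00, -2.73350810e-05,
        1.47601212e+00, -1.18997339e-01]), 'dq': array([-7.24829057e-04, -1.39245118e-03, -1.81254809e-03, -7.86912856e-05,
       -7.76717639e-05,  7.67705554e-04]), 'effort': array([ 1.53583380e-03, -3.93687057e+01, -3.70173633e+01,  3.48802007e-05,
        7.18845418e-03, -8.95873029e-06]), 'tool_pos': array([ 0.23038095, -0.58031288,  0.23006345]), 'tool_rot': array([ 2.01543397,  0.38746355, -2.01578635]), 'contact_force': array([-0.32276572, -0.01358864,  0.59369554]), 'wrist_torque': array([0.02265101, 0.02716731, 0.01493568]), 'opening': 0.08567719348245414}
side {'fx': 370.40097807579866, 'fy': 370.40097807579866, 'cx': 264.2518978229288, 'cy': 195.2047342569135, 'xyz': array([ 1.35263751, -0.07834381,  0.84894186]), 'attitude': array([-1.64868302, -1.81820575,  0.80794526])}
top {'fx': 442.4354143834623, 'fy': 442.4354143834623, 'cx': 265.97760754527457, 'cy': 190.19236567300794, 'xyz': array([ 0.43808436, -0.16835161,  1.48351897]), 'attitude': array([-2.16464108,  2.17742745, -0.12957992])}
wrist {'fx': 297.3186396354542, 'fy': 297.3186396354542, 'cx': 253.59812972227158, 'cy': 193.33855474015752, 'xyz': array([ 0.29770586, -0.55300945,  0.37350954]), 'attitude': array([ 2.39499337, -1.62539717, -0.23710733])}
```

View pics/top0.png

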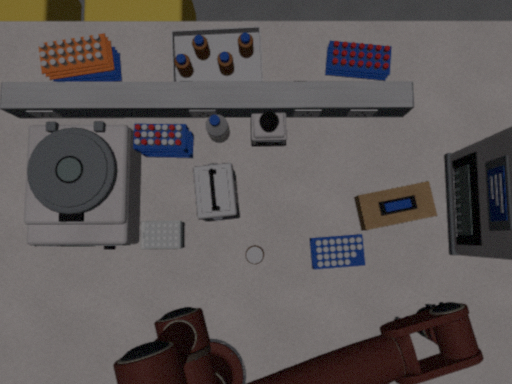

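View pics/side0.png

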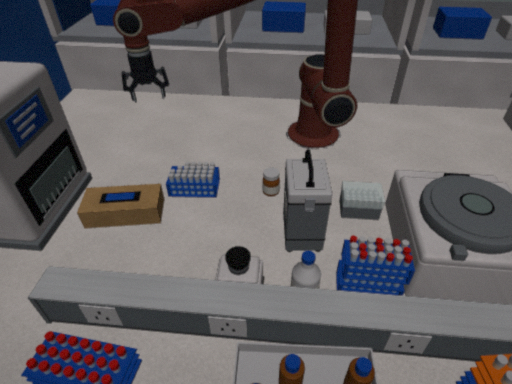

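View pics/wrist0.png

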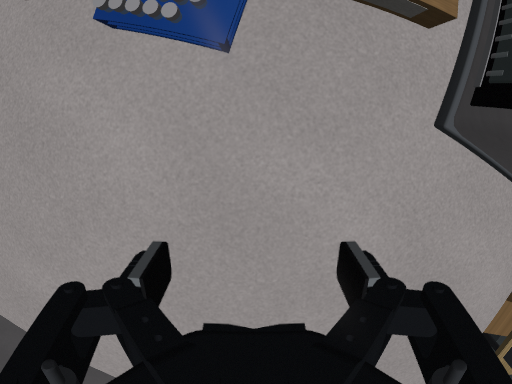

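The top view shows the carrier lid at about (215,192), the centrifuge's right edge near column 130, the rack stack at (163,140) and the tip box at (162,235). The jar is at (255,254) and the single rack at (337,252). Next I'll measure these from depth.

```bash
cat > h.py <<'E'
import numpy as np,cv2
from station import *
from scipy.spatial.transform import Rotation as R
def cloud(n):
    m=camera_model(n);p,d=get_image(n)
    v,u=np.mgrid[0:384,0:512]
    c=np.stack([(u-m['cx'])/m['fx']*d,(v-m['cy'])/m['fy']*d,d],-1)
    w=c@R.from_rotvec(m['attitude']).as_matrix().T+m['xyz']
    w[d==0]=np.nan
    return p,w
def rect(P):
    (c,s,a)=cv2.minAreaRect((P[:,:2]*1000).astype(np.float32)); return np.round(c,1),np.round(s,1),round(a,2)
def box(w,u0,u1,v0,v1,z0,z1):
    q=w[v0:v1,u0:u1].reshape(-1,3);q=q[np.isfinite(q).all(1)]
    return q[(q[:,2]>z0)&(q[:,2]<z1)]
E
python3 - <<'E'
from h import *
p,w=cloud("top")
np.save("top0.npy",w)
for k,a in dict(lid=(190,245,155,225,.225,.255),cent=(15,140,118,255,.13,.175),centall=(15,140,118,255,.02,.175),rack=(130,200,118,162,.12,.2),rackl=(130,200,118,162,.02,.2),tip=(135,190,215,255,.05,.1),jar=(240,270,240,270,.06,.1),single=(300,370,230,275,.05,.1),bottle=(200,232,108,145,.05,.2),mixer=(245,292,105,150,.05,.2),glove=(350,440,180,230,.04,.09)).items():
    q=box(w,*a);print(k,len(q),rect(q),np.percentile(q,[1,99],axis=0).round(3).tolist())
q=box(w,15,140,118,255,.13,.175)
for x in np.arange(.4,.75,.03):
    s=q[abs(q[:,0]-x)<.008]
    if len(s):print(round(x,2),s[:,1].min().round(4))
print(np.nanmedian(box(w,200,320,160,320,-.03,.03)[:,2]))
E
```

```text
lid 1889 (array([572.6, -34.1]), array([154.9, 112.2]), 5.88) [[0.499, -0.092, 0.227], [0.65, 0.022, 0.248]]
cent 2913 (array([606.2, 364.1]), array([330.5, 376. ]), 89.6) [[0.421, 0.204, 0.132], [0.775, 0.524, 0.174]]
centall 3897 (array([606.7, 366.8]), array([322.1, 390. ]), 86.7) [[0.417, 0.205, 0.032], [0.774, 0.523, 0.174]]
rack 1469 (array([735.9, 149.4]), array([116.8, 171.2]), 1.06) [[0.693, 0.066, 0.121], [0.792, 0.234, 0.174]]
rackl 2017 (array([735.9, 147.7]), array([116.8, 174.7]), 1.06) [[0.689, 0.063, 0.029], [0.791, 0.234, 0.174]]
tip 1216 (array([461. , 160.2]), array([148.6, 108.3]), 89.98) [[0.409, 0.087, 0.056], [0.499, 0.234, 0.094]]
jar 242 (array([ 385.7, -145.7]), array([53.7, 52.4]), 44.62) [[0.362, -0.171, 0.06], [0.413, -0.121, 0.094]]
single 1626 (array([ 400.6, -417.4]), array([112.1, 177.8]), 3.83) [[0.343, -0.493, 0.053], [0.446, -0.33, 0.091]]
bottle 700 (array([805.5, -21.5]), array([105.6,  92.3]), 89.91) [[0.76, -0.071, 0.053], [0.851, 0.026, 0.176]]
mixer 1464 (array([ 800.4, -192.7]), array([152.3, 115.2]), 89.52) [[0.748, -0.263, 0.054], [0.857, -0.122, 0.154]]
glove 2678 (array([ 539.9, -603.3]), array([115.5, 237. ]), 11.21) [[0.471, -0.72, 0.053], [0.609, -0.484, 0.082]]
0.43 0.2325
0.46 0.2314
0.49 0.2315
0.52 0.2317
0.55 0.231
0.58 0.2308
0.61 0.2311
0.64 0.2312
0.67 0.2309
0.7 0.2313
0.73 0.1985
0.0013158632656036229
```

Run:
```python
from h import *
o=get_obs();print(R.from_rotvec(o['tool_rot']).as_matrix().round(3))
p=cv2.imread("pics/side0.png");cv2.imwrite("pics/c1.png",cv2.resize(p[20:120,90:200],None,fx=5.5,fy=5.5,interpolation=cv2.INTER_CUBIC))
p,w=cloud("side")
a=p[20:120,90:200]
# gripper extents in world by height, along the jaw axis
Rm=R.from_rotvec(o['tool_rot']).as_matrix()
q=(w[0:130,90:200].reshape(-1,3)-o['tool_pos'])@Rm
q=q[np.isfinite(q).all(1)]
for x in np.arange(-.2,.02,.01):
    s=q[(abs(q[:,0]-x)<.005)&(abs(q[:,1])<.12)&(abs(q[:,2])<.12)]
    if len(s):print(round(x,2),len(s),'y',s[:,1].min().round(3),s[:,1].max().round(3),'z',s[:,2].min().round(3),s[:,2].max().round(3))
```

```text
[[-0.     0.369 -0.929]
 [ 0.001 -0.929 -0.369]
 [-1.    -0.001 -0.   ]]
-0.2 86 y -0.036 0.036 z -0.04 0.002
-0.19 64 y -0.034 0.035 z -0.04 -0.007
-0.18 59 y -0.029 0.035 z -0.038 -0.008
-0.17 108 y -0.037 0.036 z -0.044 0.015
-0.16 79 y -0.037 0.037 z -0.041 -0.008
-0.15 82 y -0.036 0.035 z -0.043 -0.011
-0.14 71 y -0.037 0.037 z -0.042 -0.005
-0.13 50 y -0.037 0.036 z -0.041 -0.007
-0.12 80 y -0.067 0.064 z -0.017 0.01
-0.11 141 y -0.069 0.067 z -0.022 0.008
-0.1 116 y -0.071 0.069 z -0.025 0.0
-0.09 83 y -0.071 0.071 z -0.025 -0.001
-0.08 110 y -0.073 0.071 z -0.023 0.014
-0.07 74 y -0.074 0.074 z -0.02 0.009
-0.06 55 y -0.07 0.071 z -0.017 0.008
-0.05 27 y -0.056 0.058 z -0.015 0.001
-0.04 24 y -0.056 0.055 z -0.018 -0.003
-0.03 23 y -0.055 0.056 z -0.015 0.003
-0.02 18 y -0.054 0.055 z -0.015 0.004
```

View pics/c1.png

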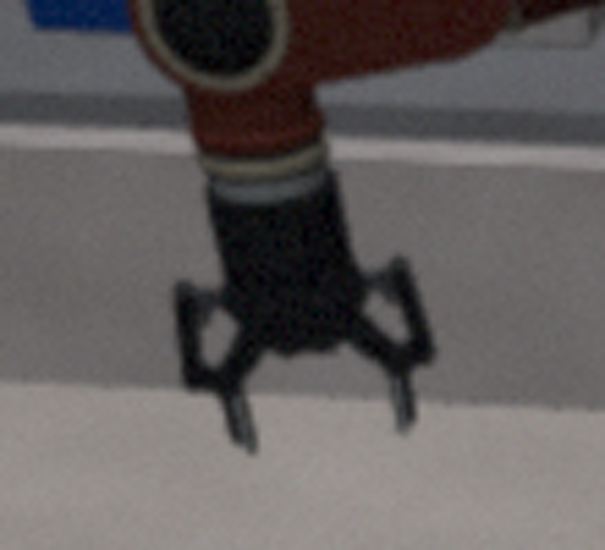

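Run:
```python
from h import *
p,w=cloud("top");p2,w2=cloud("side")
cv2.imwrite("pics/c2.png",cv2.resize(p[240:384,212:512,::-1],None,fx=2.6,fy=2.6,interpolation=cv2.INTER_CUBIC))
o=get_obs();t=o['tool_pos']
# radial/tangential frame about the tool
r=t[:2]/np.linalg.norm(t[:2]);n=np.array([-r[1],r[0]])
q=np.vstack([w.reshape(-1,3),w2.reshape(-1,3)]);q=q[np.isfinite(q).all(1)];q=q-t
q=np.c_[q[:,:2]@r,q[:,:2]@n,q[:,2]]
q=q[(abs(q[:,0])<.25)&(abs(q[:,1])<.25)]
for z in np.arange(.0,.6,.03):
    s=q[(abs(q[:,2]-z)<.015)]
    if len(s)>5:print(round(z,2),len(s),'rad',s[:,0].min().round(3),s[:,0].max().round(3),'tan',s[:,1].min().round(3),s[:,1].max().round(3))
```

```text
0.03 95 rad -0.058 0.056 tan -0.004 0.018
0.06 166 rad -0.072 0.074 tan -0.01 0.019
0.09 326 rad -0.073 0.071 tan -0.014 0.023
0.12 272 rad -0.068 0.067 tan -0.009 0.04
0.15 282 rad -0.039 0.037 tan -0.019 0.042
0.18 265 rad -0.039 0.036 tan -0.022 0.043
0.21 302 rad -0.039 0.036 tan -0.019 0.042
0.24 400 rad -0.151 0.037 tan -0.038 0.074
0.27 1297 rad -0.248 0.049 tan -0.037 0.077
0.3 2874 rad -0.249 0.048 tan -0.059 0.082
0.33 4362 rad -0.25 0.03 tan -0.058 0.084
0.36 1390 rad -0.25 -0.147 tan -0.008 0.077
0.39 79 rad -0.25 -0.234 tan 0.023 0.051
```

View pics/c2.png

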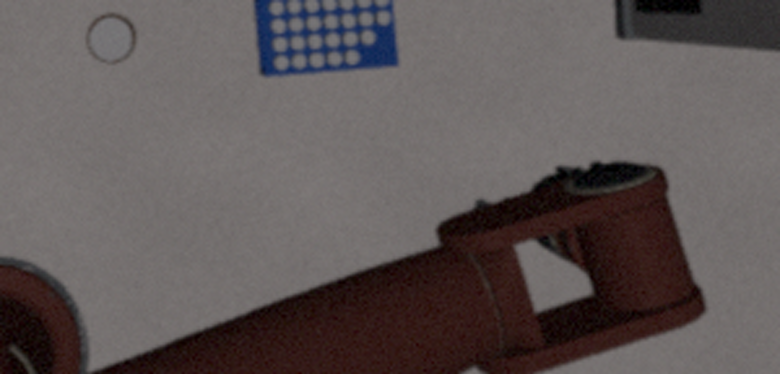

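Run:
```python
from h import *
p2,w2=cloud("side")
o=get_obs();t=o['tool_pos']
r=t[:2]/np.linalg.norm(t[:2]);n=np.array([-r[1],r[0]])
q=w2.reshape(-1,3);q=q[np.isfinite(q).all(1)];q=q-t
q=np.c_[q[:,:2]@r,q[:,:2]@n,q[:,2]]
q=q[(abs(q[:,0])<.1)&(abs(q[:,1])<.2)]
for lo,hi in((.035,.045),(.045,.055),(.055,.065),(.065,.075),(.075,.09)):
  s=q[(q[:,1]>lo)&(q[:,1]<hi)&(q[:,2]>.1)]
  print(lo,len(s),[(round(x,2),s[abs(s[:,0]-x)<.006][:,2].min().round(3),s[abs(s[:,0]-x)<.006][:,2].max().round(3)) for x in np.arange(-.08,.081,.02) if (abs(s[:,0]-x)<.006).any()])
```

```text
0.035 248 [(np.float64(-0.02), np.float64(0.13), np.float64(0.214)), (np.float64(0.0), np.float64(0.128), np.float64(0.322)), (np.float64(0.02), np.float64(0.13), np.float64(0.206))]
0.045 118 [(np.float64(-0.08), np.float64(0.328), np.float64(0.328)), (np.float64(-0.06), np.float64(0.326), np.float64(0.327)), (np.float64(-0.04), np.float64(0.325), np.float64(0.326)), (np.float64(-0.02), np.float64(0.324), np.float64(0.325)), (np.float64(0.0), np.float64(0.239), np.float64(0.323)), (np.float64(0.02), np.float64(0.242), np.float64(0.321)), (np.float64(0.04), np.float64(0.248), np.float64(0.311))]
0.055 855 [(np.float64(-0.08), np.float64(0.251), np.float64(0.328)), (np.float64(-0.06), np.float64(0.247), np.float64(0.327)), (np.float64(-0.04), np.float64(0.245), np.float64(0.326)), (np.float64(-0.02), np.float64(0.241), np.float64(0.326)), (np.float64(0.0), np.float64(0.239), np.float64(0.323)), (np.float64(0.02), np.float64(0.24), np.float64(0.322)), (np.float64(0.04), np.float64(0.253), np.float64(0.305))]
0.065 670 [(np.float64(-0.08), np.float64(0.249), np.float64(0.328)), (np.float64(-0.06), np.float64(0.248), np.float64(0.328)), (np.float64(-0.04), np.float64(0.245), np.float64(0.326)), (np.float64(-0.02), np.float64(0.263), np.float64(0.305)), (np.float64(0.0), np.float64(0.248), np.float64(0.304)), (np.float64(0.02), np.float64(0.255), np.float64(0.305))]
0.075 0 []
```

Pointing down, the open gripper's widest point is the knuckles, ±74 mm wide and about 65 mm above the TCP. The fork wrist clears the lid. I'll work with the gripper fully open and very low.

1. Push the near (-x) face towards +x, off-centre, to fix x and yaw.
2. Push the -y face towards the wall.

```bash
python3 -m crank '[[[0.011,0.04,0,7],[0.022,0.08,0,14],[0.033,0.12,0,21],[0.044,0.16,0,28],[0.055,0.2,0,35]]]' 1; python3 -m crank '[[[0.011,0.04,0,7],[0.022,0.08,0,14],[0.033,0.12,0,21],[0.044,0.16,0,28],[0.055,0.2,0,33.3]]]'; python3 -m crank '[[[0.011,0.04,0,0],[0.022,0.08,0,0],[0.033,0.12,0,0],[0.054,0.159,0,0],[0.054,0.159,0,0]]]'
```

```text
t: 0.82
tool_pos: [0.2856, -0.3792, 0.2311]
tool_rot: [1.62, 0.879, -1.62]
contact_force: [1.6, 0.5, 0.1]
opening: 0.0855
t: 1.23
tool_pos: [0.3405, -0.1792, 0.2315]
tool_rot: [1.207, 1.21, -1.206]
contact_force: [2.0, -0.6, 0.7]
opening: 0.0855
t: 1.65
tool_pos: [0.3958, -0.0161, 0.2318]
tool_rot: [1.205, 1.214, -1.2]
contact_force: [-0.3, -0.5, -0.2]
opening: 0.0855
```

```bash
python3 -m crank '[[[0,0,-0.04,0],[0,0,-0.08,0],[0,0,-0.12,0],[0,0,-0.16,0],[0,0,-0.19,0]]]'; python3 -m crank '[[[0,0,-0.02,0],[0,0,-0.04,0],[0,0,-0.047,0],[0,0,-0.047,0]]]'
python3 - <<'E'
from h import *
p,w=cloud("top");cv2.imwrite("pics/t2.png",p[:,:,::-1])
p,w=cloud("side");cv2.imwrite("pics/s2.png",cv2.resize(p[40:290,230:460,::-1],None,fx=2.3,fy=2.3,interpolation=cv2.INTER_CUBIC))
E
```

```text
t: 2.07
tool_pos: [0.3929, -0.0216, 0.0383]
tool_rot: [1.209, 1.211, -1.211]
contact_force: [0.2, -0.1, -0.2]
opening: 0.0854
t: 2.4
tool_pos: [0.3928, -0.0217, -0.0074]
tool_rot: [1.209, 1.213, -1.213]
contact_force: [-0.3, 0.0, 0.5]
opening: 0.0851
```

View pics/t2.png

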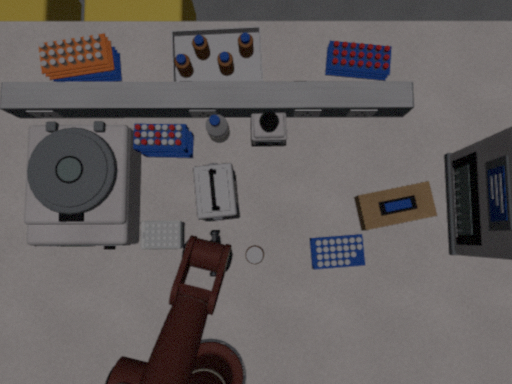

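View pics/s2.png

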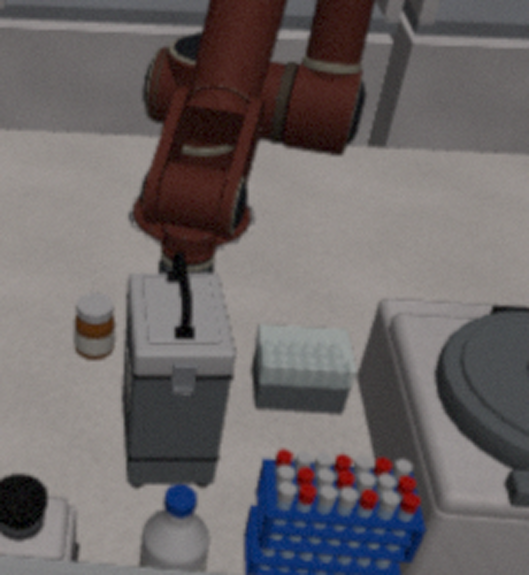

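The gripper is down next to the near face of the carrier, which hasn't moved, and clear of the jar and tip box. I'll push slowly.

```bash
cat > m.py <<'E'
from h import *
import sys
p,w=cloud("top");o=get_obs();print(o['t'],o['tool_pos'].round(4),o['contact_force'].round(1))
u0,u1,v0,v1=[int(a) for a in sys.argv[1:5]]
q=box(w,u0,u1,v0,v1,.228,.253);c,s,a=rect(q);print(len(q),c,s,a)
zf=np.linalg.lstsq(np.c_[q[:,:2]-q[:,:2].mean(0),np.ones(len(q))],q[:,2],rcond=None)[0];print('tilt',zf.round(3))
w0=np.load('top0.npy')
for k,a in dict(rack=(130,200,118,162,.12,.2),tip=(135,190,215,255,.06,.1),jar=(240,270,240,270,.06,.1),bottle=(200,232,108,145,.05,.2)).items():
    b,e=box(w0,*a),box(w,*a);print(k,(np.median(e,0)-np.median(b,0)).round(4)[:2],len(b),len(e))
cv2.imwrite(sys.argv[5],p[:,:,::-1])
E
python3 -m crank '[[[0.008,0,0,0],[0.014,0,0,0],[0.02,0,0,0],[0.025,0,0,0],[0.03,0,0,0]]]'
python3 -m crank '[[[0.004,0,0,0],[0.008,0,0,0],[0.012,0,0,0],[0.015,0,0,0],[0.015,0,0,0]]]'
python3 m.py 190 245 150 225 pics/t3.png
```

```text
t: 2.92
tool_pos: [0.4235, -0.0219, -0.0058]
tool_rot: [1.207, 1.213, -1.213]
contact_force: [-12.3, -2.0, 2.6]
opening: 0.0854
t: 3.33
tool_pos: [0.4363, -0.0213, -0.0076]
tool_rot: [1.206, 1.217, -1.215]
contact_force: [-9.1, -0.0, 1.2]
opening: 0.0851
3.3833 [ 0.4363 -0.0213 -0.0075] [-8.6  0.1  0.8]
1834 [587.2 -34.4] [151.7 111.7] 2.93
tilt [ 0.002 -0.001  0.236]
rack [ 0.0004 -0.0002] 1469 1467
tip [0.0025 0.0005] 1188 1181
jar [-0.0002  0.    ] 242 234
bottle [-0.0002 -0.0001] 700 695
```

Push works as predicted, with no tilt. I'll continue for about 10 mm.

```bash
python3 -m crank '[[[0.003,0,0,0],[0.006,0,0,0],[0.009,0,0,0],[0.011,0,0,0],[0.011,0,0,0]]]'
python3 m.py 190 245 150 225 pics/t4.png
```

```text
t: 3.8
tool_pos: [0.4469, -0.021, -0.0078]
tool_rot: [1.205, 1.218, -1.216]
contact_force: [-10.1, 0.8, 0.5]
opening: 0.0854
3.85 [ 0.4468 -0.0211 -0.0078] [-8.8  0.6  0.3]
1829 [597.  -35.8] [151.8 111.4] 1.07
tilt [0.001 0.001 0.236]
rack [0.0002 0.0005] 1469 1465
tip [0.0026 0.0011] 1188 1164
jar [-0.0001  0.    ] 242 237
bottle [-0.0002 -0.0006] 700 695
```

```bash
python3 -m crank '[[[-0.02,0,0,0],[-0.05,0,0,0],[-0.055,0,0.03,0],[-0.055,0,0.07,0],[-0.055,0,0.11,0]]]'
python3 -m crank '[[[0,-0.01,0.04,0],[0,-0.05,0.05,-7],[0,-0.09,0.05,-14],[0,-0.13,0.05,-21],[0,-0.17,0.05,-28]]]'
python3 -m crank '[[[0,-0.02,0,-7],[0.04,-0.02,0,-14],[0.08,-0.02,0,-21],[0.12,-0.02,0,-28],[0.16,-0.02,0,-35]]]'
python3 -m crank '[[[0.03,0,0,-7],[0.041,0,0,-14],[0.041,0,0,-21],[0.041,0,0,-27],[0.041,0,0,-27]]]'
```

```text
t: 4.27
tool_pos: [0.3937, -0.0214, 0.1041]
tool_rot: [1.209, 1.212, -1.212]
contact_force: [1.6, -0.2, 1.1]
opening: 0.0853
t: 4.68
tool_pos: [0.396, -0.194, 0.1556]
tool_rot: [1.564, 0.93, -1.562]
contact_force: [1.0, 0.6, -0.3]
opening: 0.0855
t: 5.1
tool_pos: [0.5576, -0.2123, 0.1541]
tool_rot: [1.964, 0.463, -1.964]
contact_force: [-0.2, -0.7, 0.9]
opening: 0.0852
t: 5.52
tool_pos: [0.5972, -0.2118, 0.1539]
tool_rot: [-2.22, 0.002, 2.221]
contact_force: [0.2, 1.0, -0.5]
opening: 0.0853
```

```bash
python3 -m crank '[[[-0.004,0,-0.04,0],[-0.004,0,-0.08,0],[-0.004,0,-0.12,0],[-0.004,0,-0.15,0],[-0.004,0,-0.161,0]]]'
python3 -m crank '[[[0,0.01,0,0],[0,0.02,0,0],[0,0.03,0,0],[0,0.03,0,0]]]'
python3 m.py 190 245 150 225 pics/t5.png
python3 - <<'E'
from h import *
p,w=cloud("side");cv2.imwrite("pics/s5.png",cv2.resize(p[40:290,200:460,::-1],None,fx=2.3,fy=2.3,interpolation=cv2.INTER_CUBIC))
E
```

```text
t: 5.93
tool_pos: [0.5886, -0.21, -0.0127]
tool_rot: [-2.211, -0.006, 2.23]
contact_force: [-0.9, -0.3, -0.8]
opening: 0.0851
t: 6.27
tool_pos: [0.5943, -0.1802, -0.0041]
tool_rot: [2.224, 0.001, -2.216]
contact_force: [0.2, 0.5, -0.6]
opening: 0.0852
6.3167 [ 0.5941 -0.1811 -0.0043] [-0.3  0.2  0.3]
1782 [597.2 -36. ] [152.1 111.4] 0.78
tilt [-0.002 -0.009  0.236]
rack [0.0001 0.0006] 1469 1468
tip [0.0024 0.0004] 1188 1185
jar [-0.0035 -0.0093] 242 137
bottle [-0.0001 -0.0002] 700 699
```

View pics/s5.png

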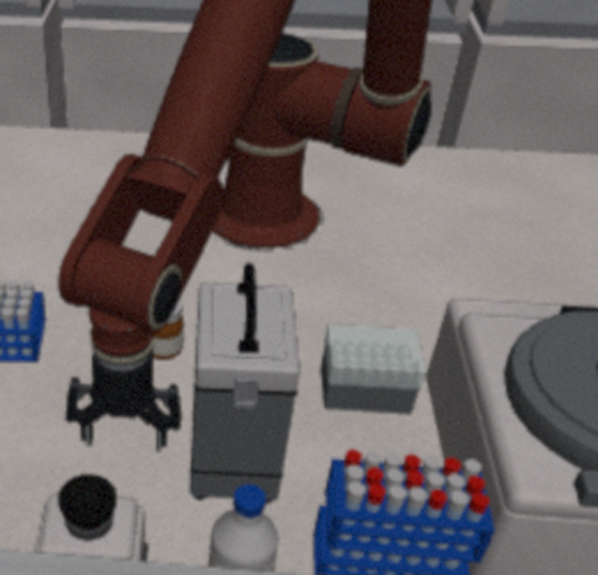

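View pics/t5.png

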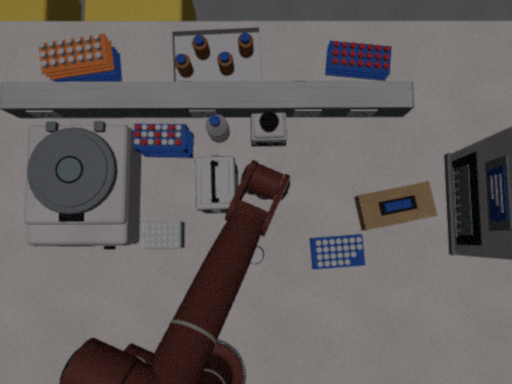

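Run:
```python
from h import *
for n in("side","top"):
    p,w=cloud(n);q=w.reshape(-1,3);q=q[np.isfinite(q).all(1)]
    c=p.reshape(-1,3)[np.isfinite(w.reshape(-1,3)).all(1)].astype(int)
    red=(c[:,0]>c[:,1]+15)&(c[:,0]>c[:,2]+10)
    q=q[red&(q[:,0]>.45)&(q[:,0]<.7)&(q[:,1]<0)&(q[:,2]>.15)]
    for y in np.arange(-.14,-.05,.01):
        s=q[(abs(q[:,1]-y)<.005)]
        if len(s):
            i=s[:,2].argmin();print(n,round(y,3),len(s),s[i].round(3))
```

```text
side -0.14 246 [ 0.598 -0.144  0.202]
side -0.13 264 [ 0.627 -0.134  0.239]
side -0.12 285 [ 0.585 -0.115  0.294]
side -0.11 323 [ 0.571 -0.11   0.265]
side -0.1 287 [ 0.556 -0.104  0.278]
side -0.09 247 [ 0.538 -0.095  0.291]
side -0.08 183 [ 0.509 -0.083  0.298]
side -0.07 70 [ 0.492 -0.074  0.319]
side -0.06 4 [ 0.451 -0.064  0.389]
top -0.14 216 [ 0.599 -0.139  0.288]
top -0.13 190 [ 0.575 -0.13   0.283]
top -0.12 194 [ 0.547 -0.116  0.32 ]
top -0.11 183 [ 0.542 -0.114  0.279]
top -0.1 150 [ 0.513 -0.102  0.349]
top -0.09 102 [ 0.495 -0.087  0.357]
top -0.08 44 [ 0.488 -0.081  0.345]
top -0.07 3 [ 0.456 -0.074  0.412]
```

```bash
python3 -m crank '[[[0,0.004,-0.002,0],[0,0.008,-0.002,0],[0,0.012,-0.002,0],[0,0.015,-0.002,0],[0,0.018,-0.002,0]]]'
python3 -m crank '[[[0,0.003,0,0],[0,0.006,0,0],[0,0.009,0,0],[0,0.012,0,0],[0,0.012,0,0]]]'
python3 m.py 175 240 150 225 pics/t6.png
```

```text
t: 6.88
tool_pos: [0.5925, -0.1657, -0.0085]
tool_rot: [2.219, -0.005, -2.219]
contact_force: [-1.6, -9.9, -2.7]
opening: 0.0855
t: 7.3
tool_pos: [0.5926, -0.1538, -0.0085]
tool_rot: [2.22, -0.005, -2.219]
contact_force: [-1.9, -7.6, -1.0]
opening: 0.0853
7.35 [ 0.5925 -0.1538 -0.0086] [-0.2 -7.9  0. ]
1699 [599.  -23.3] [150.5 109. ] 0.46
tilt [-0.004 -0.008  0.236]
rack [0.0002 0.0002] 1469 1468
tip [0.0002 0.0002] 1188 1184
jar [-0.0001 -0.    ] 242 238
bottle [-0.0001  0.0001] 700 700
```

```bash
python3 -m crank '[[[0,0.004,0,0],[0,0.008,0,0],[0,0.012,0,0],[0,0.016,0,0],[0,0.02,0,0]]]'
python3 -m crank '[[[0,0.004,0,0],[0,0.008,0,0],[0,0.012,0,0],[0,0.016,0,0],[0,0.02,0,0]]]'
python3 m.py 160 232 150 225 pics/t7.png
```

```text
t: 7.77
tool_pos: [0.5927, -0.1343, -0.0085]
tool_rot: [2.22, -0.006, -2.219]
contact_force: [0.0, -9.6, -1.5]
opening: 0.0855
t: 8.18
tool_pos: [0.5928, -0.1143, -0.0085]
tool_rot: [2.221, -0.006, -2.219]
contact_force: [0.1, -10.3, -1.8]
opening: 0.0854
8.2333 [ 0.5927 -0.1134 -0.0085] [-0.1 -7.9 -2.5]
1711 [599.    6.4] [132.1 149.9] 89.52
tilt [-0.005 -0.01   0.236]
rack [ 0. -0.] 1469 1467
tip [0.0024 0.0008] 1188 1188
jar [-0.0002 -0.    ] 242 243
bottle [-0. -0.] 700 701
```

View pics/t7.png

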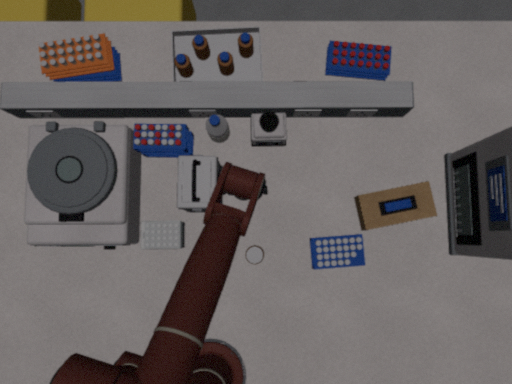

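The carrier is sliding upright. It's at about (197,182), entering between the rack stack and tip box, and the arm partly hides the lid. I'll use the lid's leading edge for yaw from here.

```bash
cat > e.py <<'E'
from h import *
import sys
def edge(w,u0,u1):
    q=box(w,u0,u1,145,235,.215,.255); xs=[];ys=[]
    for x in np.arange(.54,.661,.006):
        s=q[abs(q[:,0]-x)<.004]
        if len(s)>3: xs.append(x);ys.append(np.percentile(s[:,1],98))
    xs=np.array(xs);ys=np.array(ys)
    for _ in range(3):
        f=np.polyfit(xs,ys,1);r=abs(ys-np.polyval(f,xs));k=r<max(.003,2*np.median(r));xs,ys=xs[k],ys[k]
    m=q[(q[:,1]<np.polyval(f,.6)-.01)&(q[:,1]>np.polyval(f,.6)-.045)]
    print('lead edge y@0.6 %.4f yaw %.2f deg n%d'%(np.polyval(f,.6),np.degrees(np.arctan(f[0])),len(xs)),'x ext',np.percentile(m[:,0],[.5,99.5]).round(4))
if __name__=="__main__":
    w0=np.load('top0.npy');p,w=cloud("top");o=get_obs();print(o['t'],o['tool_pos'].round(4),o['contact_force'].round(1))
    edge(w,int(sys.argv[1]),int(sys.argv[2]))
    for k,a in dict(rack=(130,200,118,162,.12,.2),tip=(135,190,215,255,.06,.1),jar=(240,270,240,270,.06,.1)).items():
        b,e=box(w0,*a),box(w,*a);print(k,(np.median(e,0)-np.median(b,0)).round(4)[:2],len(b),len(e))
E
python3 e.py 150 232
```

```text
8.2833 [ 0.5927 -0.1136 -0.0086] [ 0.7 -6.3 -1.3]
lead edge y@0.6 0.0714 yaw -0.79 deg n20 x ext [0.5243 0.6739]
rack [0.     0.0001] 1469 1466
tip [0.0023 0.0004] 1188 1187
jar [-0.0001  0.    ] 242 241
```

```bash
python3 -m crank '[[[0,-0.006,0,0],[0.01,-0.006,0,0],[0.01,0,0,0],[0.01,0.004,0,0],[0.01,0.008,0,0]]]'
python3 -m crank '[[[0,0.004,0,0],[0,0.008,0,0],[0,0.012,0,0],[0,0.016,0,0],[0,0.02,0,0]]]'
python3 -m crank '[[[0,0.004,0,0],[0,0.008,0,0],[0,0.012,0,0],[0,0.016,0,0],[0,0.02,0,0]]]'
python3 e.py 140 217
```

```text
t: 8.7
tool_pos: [0.6042, -0.1059, -0.0078]
tool_rot: [2.223, -0.006, -2.216]
contact_force: [-0.1, -10.2, 0.1]
opening: 0.0854
t: 9.12
tool_pos: [0.6038, -0.0861, -0.0078]
tool_rot: [2.222, -0.006, -2.217]
contact_force: [0.4, -10.3, 0.4]
opening: 0.0858
t: 9.53
tool_pos: [0.6038, -0.0661, -0.0078]
tool_rot: [2.222, -0.006, -2.217]
contact_force: [0.3, -10.8, 0.4]
opening: 0.0858
9.5833 [ 0.6037 -0.0651 -0.0079] [ 1.  -9.5 -2. ]
lead edge y@0.6 0.1178 yaw 0.89 deg n21 x ext [0.5219 0.6712]
rack [0.0002 0.0002] 1469 1456
tip [0.0025 0.001 ] 1188 1170
jar [-0.0002 -0.    ] 242 241
```

```bash
python3 -m crank '[[[0,-0.006,0,0],[-0.008,-0.006,0,0],[-0.008,0,0,0],[-0.008,0.004,0,0],[-0.008,0.008,0,0]]]'
python3 -m crank '[[[0,0.004,0,0],[0,0.008,0,0],[0,0.012,0,0],[0,0.016,0,0],[0,0.02,0,0]]]'
python3 -m crank '[[[0,0.004,0,0],[0,0.008,0,0],[0,0.012,0,0],[0,0.016,0,0],[0,0.02,0,0]]]'
python3 e.py 120 202
python3 - <<'E'
from h import *
p,w=cloud("side");cv2.imwrite("pics/s8.png",cv2.resize(p[40:300,220:480,::-1],None,fx=2.3,fy=2.3,interpolation=cv2.INTER_CUBIC))
p,w=cloud("top");cv2.imwrite("pics/t8.png",p[:,:,::-1])
E
```

```text
t: 10.0
tool_pos: [0.594, -0.0575, -0.0087]
tool_rot: [2.219, -0.005, -2.22]
contact_force: [-0.2, -10.8, -1.1]
opening: 0.0855
t: 10.42
tool_pos: [0.5942, -0.0375, -0.0087]
tool_rot: [2.22, -0.005, -2.22]
contact_force: [-0.5, -10.0, -0.4]
opening: 0.0854
t: 10.83
tool_pos: [0.5943, -0.0176, -0.0087]
tool_rot: [2.22, -0.005, -2.22]
contact_force: [-1.0, -10.7, -0.6]
opening: 0.0851
10.8833 [ 0.5942 -0.0167 -0.0088] [ 1.2 -8.1 -2. ]
lead edge y@0.6 0.1664 yaw -0.25 deg n21 x ext [0.524  0.6749]
rack [ 0.0002 -0.0004] 1469 1469
tip [0.003  0.0177] 1188 875
jar [-0.0001  0.    ] 242 240
```

View pics/s8.png

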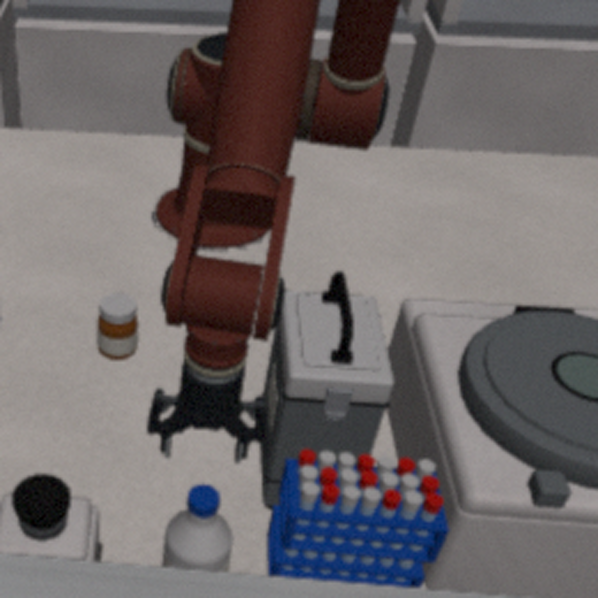

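View pics/t8.png

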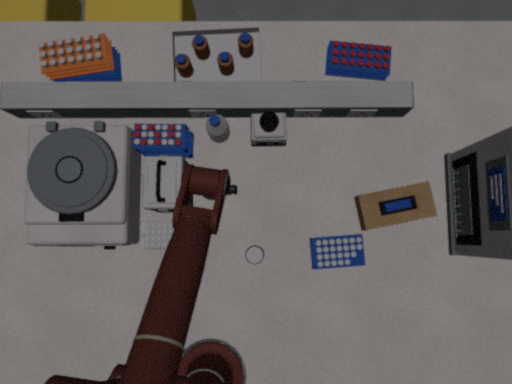

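The carrier is between the rack stack and tip box, with roughly 30 mm clear on each side. The apparent tip box shift is the arm covering part of it. I'll continue.

```bash
python3 -m crank '[[[0,0.004,0,0],[0,0.008,0,0],[0,0.012,0,0],[0,0.016,0,0],[0,0.02,0,0]]]'
python3 -m crank '[[[0,0.004,0,0],[0,0.008,0,0],[0,0.012,0,0],[0,0.016,0,0],[0,0.02,0,0]]]'
python3 -m crank '[[[0,0.003,0,0],[0,0.006,0,0],[0,0.009,0,0],[0,0.012,0,0],[0,0.015,0,0]]]'
python3 e.py 105 187
```

```text
t: 11.4
tool_pos: [0.5941, 0.0025, -0.0089]
tool_rot: [2.219, -0.005, -2.22]
contact_force: [0.3, -10.9, -0.5]
opening: 0.0852
t: 11.82
tool_pos: [0.5941, 0.0224, -0.0089]
tool_rot: [2.219, -0.005, -2.221]
contact_force: [-0.2, -10.6, 0.3]
opening: 0.0854
t: 12.23
tool_pos: [0.5941, 0.0373, -0.0088]
tool_rot: [2.219, -0.005, -2.221]
contact_force: [-0.3, -10.9, -0.9]
opening: 0.0854
12.2833 [ 0.5941  0.038  -0.0089] [ 1.7 -8.  -2.1]
lead edge y@0.6 0.2570 yaw 30.72 deg n16 x ext [0.5254 0.6753]
rack [ 0.0003 -0.0007] 1469 1450
tip [0.0031 0.0435] 1188 412
jar [-0.0001  0.0001] 242 236
```

```bash
python3 -m crank '[[[0,0.002,0,0],[0,0.004,0,0],[0,0.006,0,0]]]'
python3 -m crank '[[[0,0.001,0,0],[0,0.002,0,0],[0,0.003,0,0]]]'
python3 -m crank '[[[0,0.001,0,0],[0,0.002,0,0]]]'
```

```text
t: 12.53
tool_pos: [0.5941, 0.0433, -0.0089]
tool_rot: [2.219, -0.005, -2.221]
contact_force: [0.3, -12.0, -0.2]
opening: 0.085
t: 12.78
tool_pos: [0.5941, 0.0461, -0.0088]
tool_rot: [2.219, -0.006, -2.22]
contact_force: [-0.2, -15.2, 0.7]
opening: 0.0854
t: 12.95
tool_pos: [0.5943, 0.046, -0.0086]
tool_rot: [2.217, -0.009, -2.218]
contact_force: [-1.2, -22.9, 2.3]
opening: 0.0851
```

Force jumped and motion stopped, so the carrier has reached the wall. Measure before retreating.

Run:
```python
from h import *
p,w=cloud("top");cv2.imwrite("pics/t9.png",cv2.resize(p[100:270,20:260,::-1],None,fx=3.2,fy=3.2,interpolation=cv2.INTER_CUBIC))
for v in range(164,208,6): print(v,[tuple(x.round(3)) for x in w[v,122:140:2]])
```

```text
164 [(np.float64(0.651), np.float64(0.228), np.float64(0.232)), (np.float64(0.651), np.float64(0.222), np.float64(0.232)), (np.float64(0.65), np.float64(0.214), np.float64(0.24)), (np.float64(0.65), np.float64(0.209), np.float64(0.239)), (np.float64(0.649), np.float64(0.202), np.float64(0.242)), (np.float64(0.65), np.float64(0.197), np.float64(0.238)), (np.float64(0.641), np.float64(0.176), np.float64(0.292)), (np.float64(0.642), np.float64(0.172), np.float64(0.286)), (np.float64(0.646), np.float64(0.175), np.float64(0.259))]
170 [(np.float64(0.634), np.float64(0.228), np.float64(0.23)), (np.float64(0.634), np.float64(0.221), np.float64(0.233)), (np.float64(0.633), np.float64(0.214), np.float64(0.239)), (np.float64(0.633), np.float64(0.208), np.float64(0.238)), (np.float64(0.633), np.float64(0.203), np.float64(0.237)), (np.float64(0.633), np.float64(0.197), np.float64(0.238)), (np.float64(0.625), np.float64(0.177), np.float64(0.288)), (np.float64(0.626), np.float64(0.172), np.float64(0.284)), (np.float64(0.633), np.float64(0.18), np.float64(0.239))]
176 [(np.float64(0.617), np.float6
[... 2470 characters left out ...]
(0.544), np.float64(0.179), np.float64(0.273)), (np.float64(0.544), np.float64(0.174), np.float64(0.272)), (np.float64(0.546), np.float64(0.173), np.float64(0.254))]
206 [(np.float64(0.531), np.float64(0.223), np.float64(0.234)), (np.float64(0.531), np.float64(0.218), np.float64(0.233)), (np.float64(0.531), np.float64(0.213), np.float64(0.231)), (np.float64(0.531), np.float64(0.207), np.float64(0.234)), (np.float64(0.531), np.float64(0.202), np.float64(0.232)), (np.float64(0.531), np.float64(0.196), np.float64(0.233)), (np.float64(0.53), np.float64(0.189), np.float64(0.238)), (np.float64(0.531), np.float64(0.184), np.float64(0.234)), (np.float64(0.531), np.float64(0.179), np.float64(0.233))]
```

View pics/t9.png

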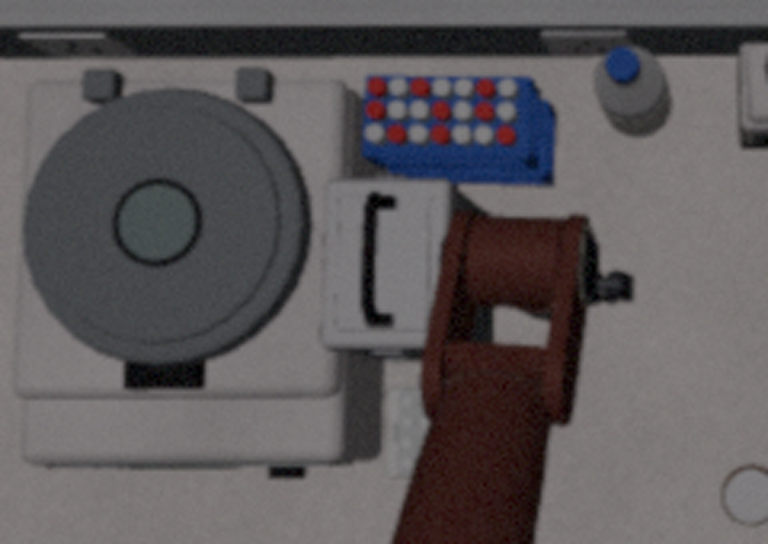

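The carrier is at the wall, with its lid's left edge at column ~330 in the crop. I'll back straight off and measure with it unobstructed.

```bash
python3 -m crank '[[[0,-0.005,0,0],[0,-0.02,0,0],[0,-0.05,0,0],[0,-0.09,0,0],[0,-0.13,0,0]]]'
python3 -m crank '[[[0,-0.04,0,0],[0,-0.06,0.02,0],[0,-0.06,0.06,0],[0,-0.06,0.06,0]]]'
cat > f.py <<'E'
from h import *
p,w=cloud("top");w0=np.load('top0.npy');o=get_obs();print(o['t'],o['tool_pos'].round(4),o['contact_force'].round(1))
q=w[150:225,118:175].reshape(-1,3);q=q[np.isfinite(q).all(1)]
q=q[(q[:,2]>.215)&(q[:,2]<.252)&(q[:,0]<.69)&(q[:,0]>.49)]
print(len(q),rect(q))
for lo,hi,s in((.54,.66,1),(.54,.66,-1)):
    xs=np.arange(lo,hi,.006);ys=np.array([np.percentile(s*q[abs(q[:,0]-x)<.004][:,1],98)*s for x in xs]);f=np.polyfit(xs,ys,1)
    print('edge',s,np.polyval(f,.6).round(4),np.degrees(np.arctan(f[0])).round(2),np.std(ys-np.polyval(f,xs)).round(4))
m=q[(q[:,1]>.15)&(q[:,1]<.21)];print(np.percentile(m[:,0],[.5,99.5]).round(4))
zf=np.linalg.lstsq(np.c_[q[:,:2]-q[:,:2].mean(0),np.ones(len(q))],q[:,2],rcond=None)[0];print('tilt',zf.round(3))
for k,a in dict(rack=(130,200,118,162,.12,.2),tip=(135,190,215,255,.06,.1),jar=(240,270,240,270,.06,.1),single=(300,370,230,275,.05,.1),bottle=(200,232,108,145,.05,.2),mixer=(245,292,105,150,.05,.2)).items():
    b,e=box(w0,*a),box(w,*a);print(k,(np.median(e,0)-np.median(b,0)).round(4)[:2],len(b),len(e))
cv2.imwrite("pics/t10.png",cv2.resize(p[100:270,20:260,::-1],None,fx=3.2,fy=3.2,interpolation=cv2.INTER_CUBIC))
p,w=cloud("side");cv2.imwrite("pics/s10.png",cv2.resize(p[80:300,260:512,::-1],None,fx=2.6,fy=2.6,interpolation=cv2.INTER_CUBIC))
E
python3 f.py
```

```text
t: 13.42
tool_pos: [0.594, -0.0795, -0.0089]
tool_rot: [2.221, 0.003, -2.222]
contact_force: [0.3, 0.2, -0.2]
opening: 0.0856
t: 13.75
tool_pos: [0.5989, -0.1422, 0.0586]
tool_rot: [-2.233, 0.007, 2.209]
contact_force: [1.4, -0.1, 1.1]
opening: 0.0855
13.8 [ 0.5979 -0.1411  0.0564] [0.4 1.  0.2]
1960 (array([600.1, 176.9]), array([114. , 159.8]), 89.56)
edge 1 0.2288 -0.4 0.0015
edge -1 0.1214 0.05 0.0004
[0.5204 0.6792]
tilt [0.008 0.016 0.235]
rack [ 0.0003 -0.0007] 1469 1456
tip [0.     0.0002] 1188 1187
jar [-0.0002  0.    ] 242 236
single [ 0.0005 -0.0002] 1626 1628
bottle [ 0.0001 -0.    ] 700 694
mixer [ 0.0004 -0.    ] 1464 1453
```

View pics/t10.png

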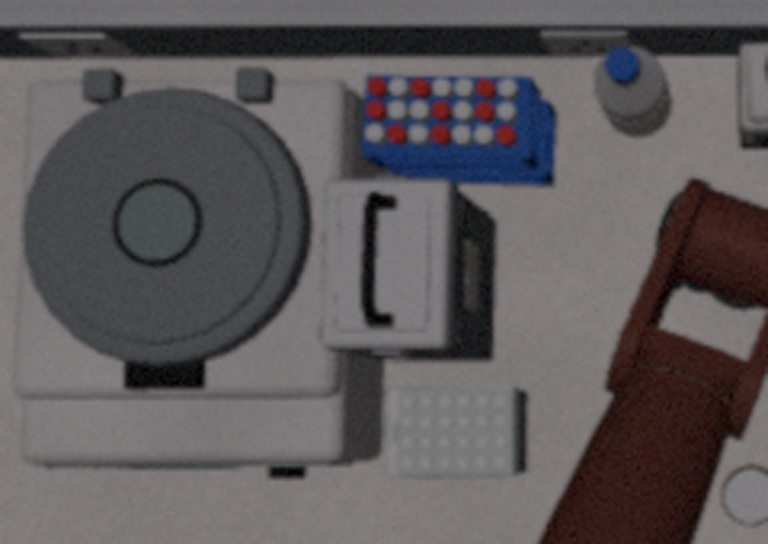

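View pics/s10.png

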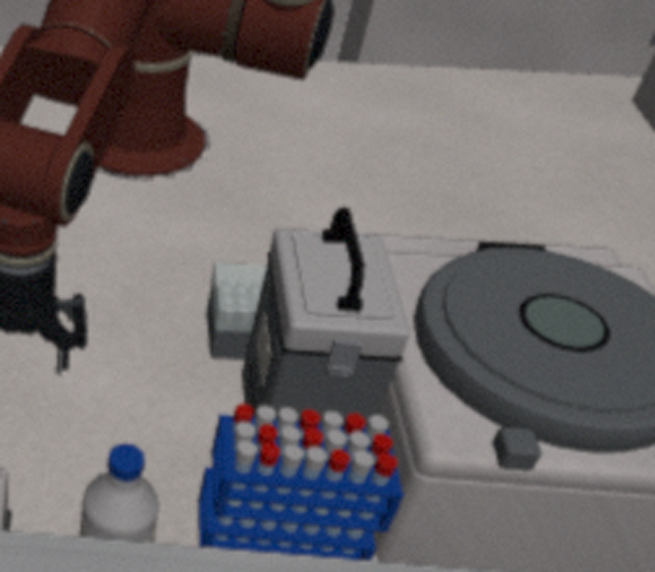

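Run:
```python
from h import *
p,w=cloud("top");w0=np.load('top0.npy')
def fit(w,u0,u1,xr,yr):
    q=box(w,u0,u1,145,230,.228,.246);q=q[(q[:,0]>xr[0])&(q[:,0]<xr[1])&(q[:,1]>yr[0])&(q[:,1]<yr[1])]
    print(len(q),np.linalg.lstsq(np.c_[q[:,:2]-q[:,:2].mean(0),np.ones(len(q))],q[:,2],rcond=None)[0].round(4))
fit(w0,190,245,(.51,.64),(-.08,.015));fit(w,118,175,(.53,.67),(.13,.222))
def tr(w,u0,u1,x):
    q=box(w,u0,u1,145,230,.2,.252);s=q[abs(q[:,0]-x)<.006];return np.percentile(s[:,1],[1,99]).round(4)
print([tr(w,118,190,x) for x in(.54,.57,.6,.63,.66)])
```

```text
1267 [-0.0015 -0.0086  0.2373]
1357 [0.0015 0.0058 0.2368]
[array([0.1213, 0.2301]), array([0.1208, 0.2312]), array([0.1212, 0.23  ]), array([0.1209, 0.2303]), array([0.1204, 0.2305])]
```

```bash
python3 -c "
from station import *
print(get_obs()['t']);print(finish_job())"
```

```text
13.9
the job is handed in; nothing more can be done
None
```

The carrier is standing against the centrifuge wall, and I handed the job in at 13.9 s. `finish_job` gave no verdict, so the results below are my own camera checks.

**How it was pushed:** I first pushed the carrier's near end +x to correct its x position and yaw, then pushed its -y face about 0.21 m to the wall. The force stayed around 10 N until contact, then rose to 23 N with no further motion. I then backed the gripper straight off.

**Last checks:**

| Check | Measured | Limit |
|---|---|---|
| Side face vs wall | face at y ≈ 0.232, wall at y ≈ 0.231, equal within camera error | 6 mm |
| Offset along the wall | about 4 mm (x ≈ 0.600, place middle ≈ 0.596) | 25 mm |
| Yaw relative to the wall | 0.05° from the rear lid edge, -0.4° from the noisier front edge | 0.06 rad (3.4°) |
| Lid tilt | fitted slope about 0.006 rad, up to 0.014 rad different from the fit at the start | 0.03 rad |

- **Other objects:** the racks, tip box, jar, bottle and mixer measured within 1 mm of where they started. I did not re-measure the glove carton, but the arm never went near it. During the push the tip box appeared to shift by up to 44 mm; that was the arm hiding it, and it read unmoved once clear.
- **Not as specified:** the contact was the open gripper's outer knuckle, about 60 mm above the bench, rather than the fingertips. With the tool fixed pointing down, the knuckles stick out further than the tips.

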